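Lay the spare coin unit below the fill line and snap the lid on the parts box

ROBOT

A 6-joint arm with a two-finger parallel gripper is mounted at the origin on the work surface. World frame = base frame: x ahead of the robot, y to its left, z up, the work surface at z = 0. Lengths are in mm, angles in rad, forces in N, time in s.
With the tool pointing down it reaches from about 275 to 750 mm from the base axis. Payload 10.2 kg.
Tool frame: the origin (TCP) lies at the centre of the arm's flange, where the gripper is bolted on; the fingertips stand 173 mm ahead of it and the grasp point (between the pads) lies 155 mm ahead of it; z points along the fingers, y is the line along which they close (so a half turn about z gives the same grasp; the last joint's range is limited). The gripper opens to 85 mm and grips with 20 to 120 N. Pads are 22 mm wide; open, the fingers measure 114 mm over their backs; the gripper's body (76 mm by 85 mm) begins 54 mm behind the grasp point. The pads swing forward as they close: fully open they stand 13 mm farther back than shut.
Start: joints at [1.065, 0.313, 1.498, -0, 1.331, -0.223], TCP at [146.512, 504.149, 404.694] pointing down, gripper open.
Joint ranges: [-2.94, 2.94], [-0.97, 2.17], [0.19, 2.56], [-1.23, 4.37], [0.02, 3.11], [-2.88, 2.88]. Speed limits (rad/s): [2.39, 2.39, 3.01, 3.14, 3.14, 3.14].

INTERFACE

Orientations are given as a unit quaternion [w, x, y, z].
In Python, from rig import status, capture, camera_info, ticket gives the robot as it stands.
- The arm moves only by the shell command python3 -m crank 'ROWS' [FORCE]. ROWS is JSON, a list of rows, each a list of 7 numbers: the shift along the tool's x, y, z as a fraction of full scale, then the turn, a rotation vector about the tool's x, y, z as a fraction of full scale, then the closure, from 0 (fully open) to 1 (shut). A call has 1 to 12 rows; each row is the pose to reach, as a shift and turn from the pose commanded when the call began, along the tool's axes at that moment; what a row does not reach only later rows make up. Full scale, the value 1, is 0.1 m for a shift and 45 degrees for a turn. A row lasts 1/10 s, in which the tool goes at most 50 mm and 8.59 degrees, less where a joint would pass 70% of its speed; a pose out of reach is approached as far as the arm can. A call with a number of a shift or a turn outside -1 to 1 is refused whole. A call with a gripper value outside its range is refused whole. The fingers move at their own pace and stop on an object; FORCE is the grip in N (left out, the last holds). Time passes only in rows, so rows that repeat a pose let the fingers close. It gives the time, the measured TCP pose, the force, the opening and the grip force at its end, in the units of the state.
- status.sense(): the state, without advancing time (a new reading comes with each control period).
- capture(name): name is "scene" or "top" or "wrist"; returns (picture, depth): 400x640x3 uint8, red, green, blue; 400x640 float32, mm along the optical axis (not along the pixel's ray), 0 where there is no reading.
- camera_info(name): a dict with "K" (3x3 intrinsics, pixels), "camera_from_world" (4x4, takes a point from world to camera coordinates). Camera axes: x right, y up, looking along -z (the intrinsics and any distortion apply to the point x, -y, -z); pixel columns grow to the right and rows downward; lengths in mm; the calibration is good to about 2 mm. A picture is of the moment at which its call begins: read the wrist's pose just before it. camera_info takes no time and is no camera call; for the wrist camera it gives the pose at the moment of the call.
- ticket.finish_job(): hands the job in; it is judged then, once.
The state is a dict: "time_s": time; "joints": joint angles; "dq": joint speeds; "tau": joint torques, N m; "eef_pos": TCP position; "ee_rot": TCP orientation; "force": force on the tool from outside, world axes, zero at the start; "wrist_torque": the same for the moment, N m; "grip_width": opening from 0.0 (shut) to 1.0 (fully open); "grip_force": force on a finger pad.
Only numpy, scipy, OpenCV 4.12 (cv2) and the standard library are available. Lean on these libraries where they do the work, as an engineer would, in place of code of your own. Each camera call takes 0.05 s, during which the arm holds its last target. There are 200 camera calls.

TASK

The spare coin unit stands upright in the short bay of the parts box and sticks out above the fill line, so the lid cannot close: lift it out, lay it down on the counter on one of its long sides, let go, then take it afresh across its body and lay it flat in the long bay. Then put the lid on the box and press it fully home until both catches have snapped over its edges, and let go. Leave everything else on the counter where it is.

Things in the scene. Friction and masses are not known exactly. Their poses are not given: they have to be found in the camera images.
- box: Open grey parts box, fixed. In mm: outer 120 (x) x 196 (y) x 60 high, walls 4. Origin: centre of its underside; z up. A cross wall (4 thick, to z 44) at y -48 parts a short bay (y -94 to -50, floor z 4) from a long bay (y -46 to 94, floor z 10), both 112 wide inside. Fill line: dark line inside at z 46; rim at z 60. A sprung catch mid (y 0) on each long side rises to z 79, outer face at x +-69.
- box_bay (a point): Centre of the floor of the long bay of the box (box frame: 0, +24, 10 mm); axes as the box.
- box_rim (a point): Centre of the box's rim plane (box frame: 0, 0, 60); the underside of the lid's plate rests here when seated. A lid more than 2 mm off centre along y catches with one end of its plug on the rim: it stays tilted by some 0.02 rad and a catch does not spring back; shifting it a few mm and pressing again frees it.
- catch_near (a joint): Black snap catch on the box's -x side, 30 mm wide, pivot at z 20: 0 at rest, grows as it is pushed outward (rad). Its nose, underside at z 66.5 with a steep slope above, reaches 3.5 mm over a centred lid's edge: a lid pressed straight down wedges both catches out (about 0.1 rad), then they spring back to 0 over it. The two together resist with some 6 to 15 N.
- catch_far (a joint): The same catch on the box's +x side.
- lid: Grey lid, about 0.25 kg, lying handle up. Origin: centre of its plug's underside; z up. Plug frame 8 mm deep, 108 x 184 (lower 4 mm: 103 x 179), fits inside the rim with 2 mm clearance a side; plate 126 (x) x 202 (y) x 5, z 8 to 13. Fits the box either way round. Seated, its origin is 52 mm above the box's, on the same axis; on the catches' slopes it sits 9 mm or more higher.
- lid_grip (a point): Centre of the lid's handle (lid frame: 0, 0, 36 mm): a bar along the lid's y, 16 mm wide, 90 long, z 29 to 43, open beneath; grip it across the lid's x. 28 mm above the rim plane when the lid is seated.
- unit: Coin unit, a black block of about 0.3 kg with steel face plates: 44 (x) x 34 (y) x 120 mm (z, its length). Origin: centre of its lower end. At the start it stands upright on the floor of the box's short bay, its 44 mm width along the box's x, rising 64 mm above the rim. Grip it across its x. The counter 0.44 to 0.58 m straight ahead of the robot is clear to lay it on.
- unit_mid (a point): Centre of the coin unit (unit frame: 0, 0, 60); axes as the unit.
- mug: Bystander, to be left alone: white mug, radius 38, 85 tall (mm). Origin: centre of its underside.
- detergent: Bystander, to be left alone: white detergent bottle, radius 36, 190 tall (mm). Origin: centre of its underside.
- spray: Bystander, to be left alone: aluminium can, radius 30, 160 tall (mm). Origin: centre of its underside.
- screwdriver: Bystander, to be left alone: screwdriver lying on the counter, handle end towards its own -x, about 30 thick (mm). Origin: centre of its underside as it lies.
- coin_tray: Bystander, to be left alone: low grey coin tray, 80 x 150 x 30 (mm). Origin: centre of its underside.
- carton: Bystander, to be left alone: cardboard carton, 70 x 120 x 100 (mm). Origin: centre of its underside.
- tape: Bystander, to be left alone: cardboard tape core lying flat, radius 42, 24 tall (mm). Origin: centre of its underside.

How it is judged (in metres and radians):
On the way, in this order (a step that is already met when the one before it is completed fails the run):
1. the coin unit lies on its side on the counter, outside the box, let go and at rest (angle between unit's own z axis and vertical above 1.45 rad and height (world z) of unit_mid below 0.03 m and (x of unit_mid in the frame of box above 0.075 m or x of unit_mid in the frame of box below -0.075 m or y of unit_mid in the frame of box above 0.115 m or y of unit_mid in the frame of box below -0.115 m) and contact force between the arm and unit below 0.3 N and linear speed of unit below 0.02 m/s and angular speed of unit below 0.2 rad/s), for 0.2 s.
2. the coin unit lies flat in the long bay of the box, let go (angle between unit's own z axis and vertical above 1.45 rad and x of unit_mid in the frame of box_bay between -0.035 and 0.035 m and y of unit_mid in the frame of box_bay between -0.016 and 0.016 m and z of unit_mid in the frame of box_bay below 0.027 m and contact force between the arm and unit below 0.3 N and linear speed of unit below 0.02 m/s and angular speed of unit below 0.2 rad/s), for 0.2 s.
At the end, for the whole second after the job is handed in: Coin unit lying (within 0.12 rad of level) on the floor of the long bay; lid home: its origin 48 to 53.7 mm above the box's, within 6 mm of centre, level within 0.014 rad, in line within 0.06 rad either way round, both catches under 0.05 rad; both let go and at rest (all of step 2 and z of lid in the frame of box between 0.048 and 0.0537 m and horizontal distance between lid and box below 0.006 m and angle between the z axis of lid and the z axis of box, either way round below 0.014 rad and angle between the y axis of lid and the y axis of box, either way round below 0.06 rad and value of joint each of catch_near, catch_far below 0.05 rad and linear speed of lid below 0.02 m/s and angular speed of lid below 0.2 rad/s and contact force between the arm and lid below 0.3 N); the robot touches nothing.
It fails at once if one of the bystanders is shifted or knocked over (moved more than 30 mm) (distance of any of mug, detergent, spray, screwdriver, coin_tray, carton, tape from where it was at the start of the episode above 0.03 m).
It also fails if it takes over 72 s, if anything falls off the work surface, if the arm or the gripper's body presses on something with over 40 N, if the wrist force passes 120 N, or if a joint passes its speed limit or range.

## Working session

There is one attempt and no reset: what is moved stays moved. The work goes in short steps, Python scripts to look and compute and a shell command to move; the robot and the scene stay as the last step left them, time stands still between calls to the robot, and variables do not carry over. Pictures are saved under pics/ and viewed, at most 10 in all, crops included, and the job is handed in when it is done.

```bash
mkdir -p pics; ls; python3 - <<'E'
from rig import status,capture,camera_info
import cv2,numpy as np
print(status.sense())
for n in ["top","scene"]:
    p,d=capture(n); ci=camera_info(n)
    cv2.imwrite(f"pics/{n}0.png",p[:,:,::-1]); np.savez(f"{n}0.npz",p=p,d=d,K=ci["K"],T=ci["camera_from_world"])
    print(n,ci, (d==0).mean())
E
```

```text
pics
{'time_s': 0.0, 'joints': array([ 1.06460039e+00,  3.13486891e-01,  1.49844285e+00, -2.34839260e-05,
        1.33101943e+00, -2.23379352e-01]), 'dq': array([-0.00133128,  0.00037481, -0.00094721, -0.00117698,  0.00056981,
       -0.00050613]), 'tau': array([ 4.78096063e-04, -4.12270904e+01, -2.59739721e+01, -2.66078714e-04,
        4.22157827e-03,  1.91243501e-06]), 'eef_pos': array([146.49347766, 504.11208004, 404.11387879]), 'ee_rot': array([-2.31315326e-04,  1.40934688e-01,  9.90018663e-01, -6.37696504e-04]), 'force': array([0.36602484, 0.31243238, 0.12380323]), 'wrist_torque': array([ 0.03372527, -0.00788837, -0.01290726]), 'grip_force': 0.0, 'grip_width': 0.997232073689754}
top {'K': array([[475.27591481,   0.        , 317.26063355],
       [  0.        , 475.27591481, 207.26950189],
       [  0.        ,   0.        ,   1.        ]]), 'camera_from_world': array([[-2.99528672e-02, -9.99548605e-01,  2.32624161e-03,
         8.90320607e+00],
       [ 9.94511046e-01, -2.95683269e-02,  1.00366793e-01,
        -5.65556086e+02],
       [-1.00252705e-01,  5.31974621e-03,  9.94947785e-01,
        -1.70220167e+03],
       [ 0.00000000e+00,  0.00000000e+00,  0.00000000e+00,
         1.00000000e+00]])} 0.00426953125
scene {'K': array([[375.4107464 ,   0.        , 319.55885135],
       [  0.        , 375.4107464 , 192.94278056],
       [  0.        ,   0.        ,   1.        ]]), 'camera_from_world': array([[ 5.58489639e-01,  8.29493115e-01, -5.52215084e-03,
        -3.09272297e+02],
       [-4.98227196e-01,  3.40759210e-01,  7.97278385e-01,
         2.38706258e+02],
       [ 6.63218655e-01, -4.42520432e-01,  6.03586517e-01,
        -1.49630370e+03],
       [ 0.00000000e+00,  0.00000000e+00,  0.00000000e+00,
         1.00000000e+00]])} 0.00392578125
```

View pics/top0.png

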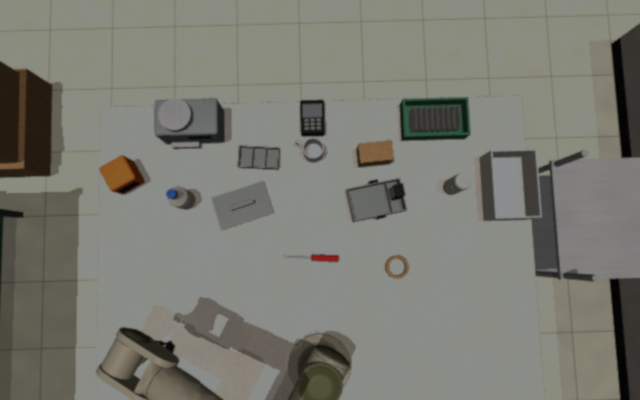

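View pics/scene0.png

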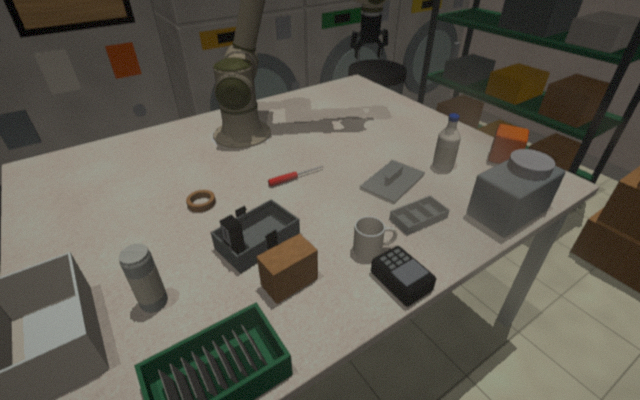

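The top view shows the box at (376,200) with the unit in its right-hand (world −y) end at (397,190). The lid is at (243,205), the carton at (375,153), the tape at (397,266) and the screwdriver at (312,258). The scene view agrees, and the counter between the box and the robot is clear. I'll measure from the depth images.

```bash
cat > h.py <<'E'
import numpy as np,cv2
from rig import status,capture,camera_info
def cloud(d,K,T):
    v,u=np.indices(d.shape); 
    c=np.stack([(u-K[0,2])*d/K[0,0],-(v-K[1,2])*d/K[1,1],-d],-1)
    R=T[:3,:3]; w=(c-T[:3,3])@R
    w[d==0]=np.nan
    return w
def rect(xy):
    (c,s,a)=cv2.minAreaRect(xy.astype(np.float32)); 
    if s[0]<s[1]: s=s[::-1]; a+=90   # a: direction of long side, deg
    return np.round(c,1),np.round(s,1),round((a+90)%180-90,2)
def ray(u,v,z,K,T):
    "pixel -> world point on plane z"
    R=T[:3,:3]; o=-R.T@T[:3,3]; r=R.T@np.array([(u-K[0,2])/K[0,0],-(v-K[1,2])/K[1,1],-1])
    return o+r*(z-o[2])/r[2]
E
python3 - <<'E'
from h import *
for n in ["top","scene"]:
    z=np.load(n+"0.npz"); w=cloud(z["d"],z["K"],z["T"]); 
    m0=(abs(w[...,2])<8)&(w[...,0]>250)&(w[...,0]<900)&(abs(w[...,1])<600)
    print(n,"table z",np.nanmedian(w[m0][:,2]),np.nanstd(w[m0][:,2]))
    for name,zl,zh in [("low",6,48),("mid",49,70),("high",84,200)]:
        m=((w[...,2]>zl)&(w[...,2]<zh)&(w[...,0]>250)&(w[...,0]<900)&(abs(w[...,1])<650)).astype(np.uint8)
        k,l,st,ce=cv2.connectedComponentsWithStats(m)
        for i in range(1,k):
            if st[i,4]>25:
                q=w[l==i]; c,s,a=rect(q[:,:2]); print(name,np.round(ce[i]),st[i,4],c,s,a,"zmed",np.round(np.median(q[:,2]),1),"zmax",np.round(q[:,2].max(),1))
E
```

```text
top table z 0.022436613221471516 3.694929503506907
low [435. 124.] 739 [ 864.1 -457. ] [215.2  74.2] 89.32 zmed 31.6 zmax 48.0
low [427. 135.] 228 [ 815.8 -434.9] [256.6  85.2] 69.77 zmed 27.5 zmax 47.8
low [195. 142.] 346 [828.7 434.7] [240.7  73.1] -73.48 zmed 32.0 zmax 48.0
low [313. 134.] 110 [843.5  -2.4] [96.5 32. ] -77.88 zmed 36.9 zmax 47.8
low [313. 147.] 123 [784.7   0. ] [56.2 53.2] 47.91 zmed 11.6 zmax 47.5
low [258. 157.] 494 [760.9 204.5] [159.5  88.6] 86.94 zmed 16.5 zmax 40.5
low [314. 159.] 45 [748.6  -1. ] [70.7 25.7] -85.14 zmed 26.7 zmax 47.2
low [370. 164.] 77 [ 719.8 -214.4] [126.   42.2] 73.18 zmed 24.8 zmax 47.9
low [484. 189.] 275 [ 620.8 -621.3] [247.5  30.8] 5.54 zmed 28.4 zmax 48.0
low [140. 178.] 64 [699.1 637.3] [69.9 23. ] 1.79 zmed 28.6 zmax 47.8
low [447. 189.] 55 [ 625.2 -488.1] [61.4 29.7] 17.84 zmed 28.8 zmax 48.0
low [242. 205.] 1809 [587.4 264.2] [214.2 137.4] -72.66 zmed 13.8 zmax 47.5
low [372. 200.] 1054 [ 588.1 -224.4] [184.9 110. ] -80.01 zmed 11.6 zmax 47.7
low [191. 202.] 60 [602.9 453.8] [72.3 30.6] -18.72 zmed 26.4 zmax 46.8
low [350. 21
[... 5039 characters left out ...]
58.5 zmax 63.5
mid [176. 379.] 119 [ 869.  -514.5] [61.7  5.9] -0.58 zmed 58.7 zmax 64.4
mid [165. 385.] 125 [ 868.3 -534.4] [62.7  5.5] -0.11 zmed 59.0 zmax 64.3
high [450. 134.] 583 [615.8 463.4] [68.1 53.9] 14.32 zmed 126.6 zmax 191.4
high [503. 137.] 156 [700.1 634.8] [59.3 28.6] -0.1 zmed 99.6 zmax 113.1
high [505. 173.] 1686 [861.  425.2] [201.2  77.9] -89.98 zmed 139.6 zmax 172.4
high [231. 227.] 427 [ 610.2 -293.7] [48.  34.7] 9.35 zmed 117.6 zmax 126.5
high [286. 255.] 1493 [ 753.6 -221.9] [121.   71.3] -85.6 zmed 99.3 zmax 104.2
high [138. 266.] 1328 [ 632.7 -505.4] [59.6 58.6] 30.0 zmed 141.6 zmax 162.6
high [ 77. 304.] 1142 [ 619.7 -634.3] [245.3  31.3] -0.0 zmed 109.4 zmax 123.5
```

Depth gives the box centre at about (586,−223) with a yaw of 10°, the unit top at about (609,−293), and the lid at about (585,266) with a yaw of 17°. Next I'll move to above the box at the safe height, turned so the fingers close along the box's x, and take a wrist view.

```bash
python3 -m crank '[[-1,-1,0,0,0,1,0],[-1,-1,0,0,0,1,0],[-1,-1,0,0,0,1,0],[-1,-1,0,0,0,1,0],[-1,-1,0,0,0,1,0],[-1,-1,0,0,0,1,0]]' && python3 -m crank '[[-1,0,0,0,0,0.42,0],[-1,0,0,0,0,0.42,0],[-1,0,0,0,0,0.42,0],[-1,0,0,0,0,0.42,0]]'
```

```text
time_s: 0.7
eef_pos: [214.8, 379.9, 404.6]
ee_rot: [-0.0, 0.511, 0.859, -0.0]
force: [0.5, 0.0, -0.5]
grip_width: 0.999
grip_force: 0.0
time_s: 1.1
eef_pos: [263.2, 292.1, 404.7]
ee_rot: [-0.0, 0.644, 0.765, 0.0]
force: [-0.6, -0.4, -1.2]
grip_width: 1.0
grip_force: 0.0
```

```bash
cat >> h.py <<'E'
from scipy.spatial.transform import Rotation as Ro
def pose():
    s=status.sense(); q=s["ee_rot"]; return s["eef_pos"],Ro.from_quat([q[1],q[2],q[3],q[0]])
def to(p,yaw=None):
    "shift (units) to TCP p, and turn about tool z (units) so tool y points at yaw deg"
    x,R=pose(); y=R.as_matrix()[:,1]; a=np.degrees(np.arctan2(y[1],y[0]))
    print("tcp",np.round(x,1),"tooly",round(a,2),"z",np.round(R.as_matrix()[:,2],4),"shift",np.round(R.inv().apply(np.array(p)-x)/100,3),"turn", None if yaw is None else round((a-yaw)/45,3))
E
python3 -c "
from h import *; to([586,-223,404],10)"
```

```text
tcp [263.2 292.1 404.7] tooly 9.77 z [-1.e-04  2.e-04 -1.e+00] shift [-5.624e+00  2.308e+00  5.000e-03] turn -0.005
```

```bash
python3 -m crank '[[-0.94,0.38,0,0,0,0,0],[-0.94,0.38,0,0,0,0,0],[-0.94,0.38,0,0,0,0,0]]' >/dev/null && python3 -m crank '[[-0.94,0.38,0,0,0,0,0],[-0.94,0.38,0,0,0,0,0],[-0.94,0.38,0,0,0,0,0]]' && python3 -m crank '[[-0.94,0.38,0,0,0,0,0],[-0.94,0.38,0,0,0,0,0],[-0.94,0.38,0,0,0,0,0]]' >/dev/null && python3 -m crank '[[-0.94,0.38,0,0,0,0,0],[-0.94,0.38,0,0,0,0,0],[-0.94,0.38,0,0,0,0,0]]' >/dev/null && python3 -m crank '[[-0.94,0.38,0,0,0,0,0],[-0.94,0.38,0,0,0,0,0],[-0.94,0.38,0,0,0,0,0]]' >/dev/null && python3 -m crank '[[-0.94,0.38,0,0,0,0,0],[-0.94,0.38,0,0,0,0,0],[-0.94,0.38,0,0,0,0,0],[-0.94,0.38,0,0,0,0,0],[-0.94,0.38,0,0,0,0,0]]'
python3 - <<'E'
from h import *
to([609,-293,260],10)
T=camera_info("wrist")["camera_from_world"];K=camera_info("wrist")["K"]
p,d=capture("wrist"); cv2.imwrite("pics/w1.png",p[:,:,::-1]); np.savez("w1.npz",p=p,d=d,K=K,T=T)
x,R=pose(); print("cam pos in tool",np.round(R.inv().apply(-T[:3,:3].T@T[:3,3]-x)),K[0,0])
w=cloud(d,K,T)
for name,zl,zh in [("rim",54,64),("unit",100,135)]:
    m=((w[...,2]>zl)&(w[...,2]<zh)&(w[...,0]>480)&(w[...,0]<680)&(w[...,1]<-80)&(w[...,1]>-350)).astype(np.uint8)
    k,l,st,ce=cv2.connectedComponentsWithStats(m)
    for i in range(1,k):
        if st[i,4]>200: q=w[l==i]; print(name,np.round(ce[i]),st[i,4],rect(q[:,:2]),np.median(q[:,2]))
E
```

```text
time_s: 1.7
eef_pos: [371.9, 118.4, 404.5]
ee_rot: [0.0, 0.644, 0.765, -0.0]
force: [-0.0, 0.9, 0.6]
grip_width: 1.001
grip_force: 0.0
time_s: 3.1
eef_pos: [584.5, -221.2, 404.9]
ee_rot: [-0.0, 0.642, 0.766, 0.0]
force: [0.1, 0.6, -1.1]
grip_width: 1.001
grip_force: 0.0
tcp [ 584.5 -221.2  404.9] tooly 10.06 z [-2.e-04  6.e-04 -1.e+00] shift [-0.75   0.116  1.449] turn 0.001
cam pos in tool [76. -0. 31.] 329.70725728728223
rim [319. 156.] 2970 (array([ 585.7, -224.6]), array([196.5, 120.4]), -79.83) 60.01844325239511
unit [332. 269.] 2370 (array([ 608. , -293.7]), array([43.9, 35.4]), 9.07) 123.79897080894617
```

The wrist depth refines these figures: box at (585.7,−224.6) with a yaw of 10.2°, unit at (608,−293.7), top at z 124. I'll descend and grip the unit near its top.

```bash
python3 -m crank '[[-0.4,0.06,0,0,0,0,0],[-0.76,0.1,0,0,0,0,0],[-0.76,0.1,0.3,0,0,0,0],[-0.76,0.1,0.5,0,0,0,0],[-0.76,0.1,0.5,0,0,0,0]]' && python3 -m crank '[[0,0,0.3,0,0,0,0],[0,0,0.6,0,0,0,0],[0,0,0.98,0,0,0,0],[0,0,0.98,0,0,0,0]]' && python3 -m crank '[[0,0,0,0,0,0,0.8],[0,0,0,0,0,0,0.8],[0,0,0,0,0,0,0.8],[0,0,0,0,0,0,0.8],[0,0,0,0,0,0,0.8],[0,0,0,0,0,0,0.8]]' 60
```

```text
time_s: 3.65
eef_pos: [607.1, -295.5, 352.3]
ee_rot: [-0.003, 0.643, 0.766, -0.0]
force: [-0.7, 0.6, -0.2]
grip_width: 1.001
grip_force: 0.0
time_s: 4.05
eef_pos: [606.8, -295.6, 253.6]
ee_rot: [-0.004, 0.643, 0.766, -0.0]
force: [0.2, 0.3, 0.0]
grip_width: 1.002
grip_force: 0.0
time_s: 4.65
eef_pos: [607.7, -297.1, 259.5]
ee_rot: [0.002, 0.643, 0.765, 0.0]
force: [1.2, 1.1, 7.6]
grip_width: 0.508
grip_force: 61.1
```

```bash
python3 -m crank '[[0,0,-0.15,0,0,0,0.8],[0,0,-0.35,0,0,0,0.8],[0,0,-0.6,0,0,0,0.8],[0,0,-0.8,0,0,0,0.8],[0,0,-0.8,0,0,0,0.8]]' && python3 -m crank '[[0,0,-0.25,0,0,0,0.8],[0,0,-0.5,0,0,0,0.8],[0.2,0,-0.7,0,0,0,0.8],[0.5,-0.05,-0.7,0,0,0,0.8],[0.9,-0.1,-0.7,0,0,0,0.8]]'  && python3 -m crank '[[0.3,0,0,0,0,0,0.8],[0.6,0,0,0,0,0,0.8],[1,-0.1,0,0,0,0,0.8],[1,-0.1,0,0,0,0,0.8]]' && python3 -m crank '[[0.3,0,0,0,0,0,0.8],[0.6,0,0,0,0,0,0.8],[1,-0.1,0,0,0,0,0.8],[1,-0.1,0,0,0,0,0.8]]' && python3 -m crank '[[0.3,0,0,0,0,0,0.8],[0.6,0,0,0,0,0,0.8],[1,-0.1,0,0,0,0,0.8],[1,-0.1,0,0,0,0,0.8]]' && python3 -m crank '[[0.3,0,0,0,0,0,0.8],[0.6,0,0,0,0,0,0.8],[0.9,0,0,0,0,0,0.8],[0.9,0,0,0,0,0,0.8]]' && python3 -c "
from h import *; to([482,159,410],10)"
```

```text
time_s: 5.15
eef_pos: [607.4, -297.0, 340.8]
ee_rot: [0.003, 0.643, 0.765, 0.0]
force: [1.1, 0.1, -2.1]
grip_width: 0.508
grip_force: 61.4
time_s: 5.65
eef_pos: [581.4, -209.9, 405.9]
ee_rot: [-0.0, 0.644, 0.765, -0.0]
force: [0.7, 0.1, -2.7]
grip_width: 0.507
grip_force: 61.6
time_s: 6.05
eef_pos: [553.6, -109.6, 406.3]
ee_rot: [-0.001, 0.642, 0.767, 0.0]
force: [0.7, -0.3, -2.1]
grip_width: 0.51
grip_force: 61.9
time_s: 6.45
eef_pos: [526.5, -13.3, 406.4]
ee_rot: [-0.001, 0.642, 0.767, -0.0]
force: [-0.0, -0.4, -1.8]
grip_width: 0.51
grip_force: 62.1
time_s: 6.85
eef_pos: [499.5, 83.1, 406.4]
ee_rot: [-0.001, 0.642, 0.767, -0.0]
force: [0.2, -0.2, -2.6]
grip_width: 0.508
grip_force: 62.1
time_s: 7.25
eef_pos: [485.0, 170.8, 406.2]
ee_rot: [-0.0, 0.642, 0.766, -0.0]
force: [0.1, -1.0, -2.1]
grip_width: 0.505
grip_force: 62.1
tcp [485.  170.8 406.2] tooly 10.05 z [-9.e-04  4.e-04 -1.e+00] shift [-0.111 -0.05  -0.038] turn 0.001
```

The unit is held and has been carried clear of the box. Next I'll tilt it 60° about the closing axis.

```bash
python3 -m crank '[[0,0,0,0,-0.15,0,0.8],[0,0,0,0,-0.3,0,0.8],[0,0,0,0,-0.45,0,0.8],[0,0,0,0,-0.6,0,0.8],[0,0,0,0,-0.75,0,0.8],[0,0,0,0,-0.9,0,0.8],[0,0,0,0,-1,0,0.8],[0,0,0,0,-1,0,0.8]]' && python3 -m crank '[[0,0,0,0,-0.15,0,0.8],[0,0,0,0,-0.34,0,0.8],[0,0,0,0,-0.34,0,0.8],[0,0,0,0,-0.34,0,0.8]]' && python3 - <<'E'
from h import *
to([482,159,160]); print(status.sense()["joints"])
T=camera_info("scene")["camera_from_world"];K=camera_info("scene")["K"]
p,d=capture("scene"); cv2.imwrite("pics/s2.png",p[:,:,::-1])
E
```

```text
time_s: 8.05
eef_pos: [485.8, 168.4, 406.0]
ee_rot: [0.292, 0.594, 0.707, -0.247]
force: [-0.2, 0.3, -2.8]
grip_width: 0.509
grip_force: 62.2
time_s: 8.45
eef_pos: [485.6, 168.7, 406.4]
ee_rot: [0.382, 0.557, 0.663, -0.322]
force: [-0.1, -1.0, -2.8]
grip_width: 0.506
grip_force: 62.2
tcp [485.6 168.7 406.4] tooly 9.86 z [ 0.1477 -0.8531 -0.5004] shift [ 2.088 -0.049  1.31 ] turn None
[ 0.24551315  0.35742522  1.54178692 -1.05086395  1.46986936  0.32018991]
```

View pics/s2.png

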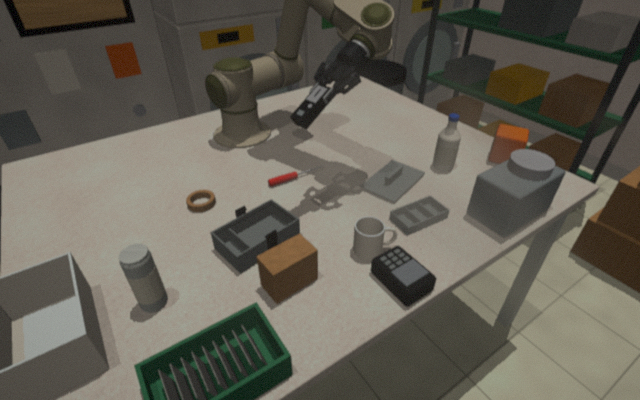

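The picture shows the unit at (315,105), held firmly and tilted 60°, with clear counter below. Lowering it.

```bash
python3 -m crank '[[0.25,0,0.15,0,0,0,0.8],[0.55,0,0.32,0,0,0,0.8],[0.87,0,0.5,0,0,0,0.8],[0.87,0,0.5,0,0,0,0.8]]' && python3 -m crank '[[0.25,0,0.15,0,0,0,0.8],[0.55,0,0.32,0,0,0,0.8],[0.87,0,0.5,0,0,0,0.8],[0.87,0,0.5,0,0,0,0.8]]' && python3 -m crank '[[0.2,0,0.12,0,0,0,0.8],[0.4,0,0.23,0,0,0,0.8],[0.4,0,0.23,0,0,0,0.8]]' && python3 -c "
from h import *; to([482,159,143]);print(status.sense()['joints'])"
```

```text
time_s: 8.9
eef_pos: [484.9, 168.2, 302.7]
ee_rot: [0.381, 0.556, 0.663, -0.325]
force: [0.6, 0.7, -1.4]
grip_width: 0.506
grip_force: 62.1
time_s: 9.3
eef_pos: [485.3, 168.1, 204.1]
ee_rot: [0.382, 0.556, 0.663, -0.325]
force: [-0.2, 0.1, -1.3]
grip_width: 0.507
grip_force: 62.1
time_s: 9.6
eef_pos: [486.0, 168.2, 160.5]
ee_rot: [0.384, 0.556, 0.662, -0.323]
force: [-1.1, 0.6, -1.9]
grip_width: 0.509
grip_force: 62.1
tcp [486.  168.2 160.5] tooly 9.87 z [ 0.1486 -0.8556 -0.4958] shift [ 0.111 -0.055  0.159] turn None
[ 0.24480069  0.72427832  1.716119   -1.16884583  1.22598144  0.81723856]
```

```bash
python3 -m crank '[[0.05,0,0.03,0,0,0,0.8],[0.1,0,0.055,0,0,0,0.8],[0.1,0,0.055,0,0,0,0.8]]' && python3 -m crank '[[0.02,0,0.01,0,0,0,0.8],[0.045,0,0.025,0,0,0,0.8],[0.045,0,0.025,0,0,0,0.8]]'
```

```text
time_s: 9.9
eef_pos: [485.7, 168.4, 149.0]
ee_rot: [0.385, 0.557, 0.662, -0.323]
force: [0.5, -0.4, -2.7]
grip_width: 0.509
grip_force: 62.2
time_s: 10.2
eef_pos: [485.7, 168.6, 144.0]
ee_rot: [0.385, 0.556, 0.661, -0.323]
force: [-1.0, 2.0, 4.3]
grip_width: 0.507
grip_force: 62.6
```

Contact is made, so I'll release and back off along the tool axis.

```bash
python3 -m crank '[[0,0,0,0,0,0,0],[0,0,0,0,0,0,0],[0,0,0,0,0,0,0],[0,0,0,0,0,0,0],[0,0,0,0,0,0,0],[0,0,0,0,0,0,0]]' && python3 -m crank '[[0,0,-0.3,0,0,0,0],[0,0,-0.6,0,0,0,0],[0,0,-1,0,0,0,0],[0,0,-1,0,0,0,0]]' && python3 -m crank '[[-0.5,0,-0.5,0,0,0,0],[-0.8,0,-0.8,0,0.5,0,0],[-0.8,0,-0.8,0,1,0,0],[-0.8,0,-0.8,0,1,0,0],[-0.8,0,-0.8,0,1,0,0],[-0.8,0,-0.8,0,1,0,0],[-0.8,0,-0.8,0,1,0,0]]' && python3 - <<'E'
from h import *
to([500,0,400])
T=camera_info("scene")["camera_from_world"];K=camera_info("scene")["K"]
p,d=capture("scene"); cv2.imwrite("pics/s3.png",p[:,:,::-1])
w=cloud(d,K,T)
m=((w[...,2]>6)&(w[...,2]<60)&(w[...,0]>420)&(w[...,0]<620)&(w[...,1]<140)&(w[...,1]>-115)).astype(np.uint8)
k,l,st,ce=cv2.connectedComponentsWithStats(m)
for i in range(1,k):
    if st[i,4]>30: q=w[l==i]; print(np.round(ce[i]),st[i,4],rect(q[:,:2]),np.percentile(q[:,2],[50,95]))
E
```

```text
time_s: 10.8
eef_pos: [485.5, 168.4, 143.3]
ee_rot: [0.384, 0.556, 0.662, -0.323]
force: [0.0, -0.4, -0.1]
grip_width: 1.0
grip_force: 0.0
time_s: 11.2
eef_pos: [470.2, 257.0, 195.1]
ee_rot: [0.386, 0.556, 0.662, -0.321]
force: [-0.0, -0.8, 0.1]
grip_width: 0.998
grip_force: 0.0
time_s: 11.9
eef_pos: [465.6, 282.5, 301.8]
ee_rot: [0.1, 0.639, 0.758, -0.084]
force: [0.1, -0.8, -0.2]
grip_width: 0.995
grip_force: 0.0
tcp [465.6 282.5 301.8] tooly 9.8 z [ 0.0446 -0.2559 -0.9657] shift [-3.    -0.142 -0.21 ] turn None
[317. 191.] 595 (array([513.4,  19.3]), array([122.3,  48.9]), -79.26) [32.36509661 35.49336864]
```

View pics/s3.png

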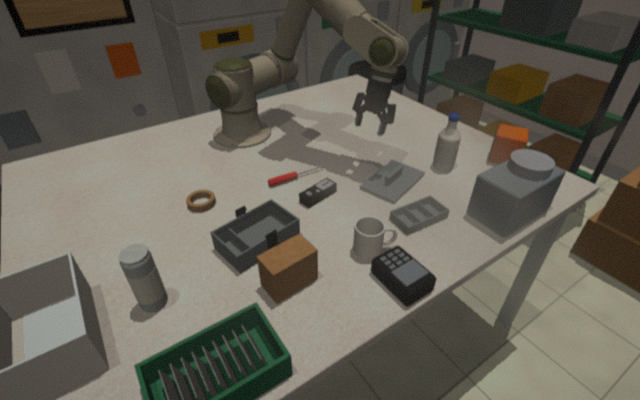

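The unit lies flat on its side at (317,191), which is world (513,19), with its long axis at about 100°. I'll level the tool, move over it and refine with the wrist view.

```bash
python3 -m crank '[[-0.5,0,0,0,0.33,0,0],[-0.9,0,0,0,0.33,0,0],[-0.9,0,0,0,0.33,0,0]]' && python3 -m crank '[[-0.5,0,0,0,0,0,0],[-0.9,0,0,0,0,0,0],[-0.9,0,0,0,0,0,0]]' && python3 -m crank '[[-0.4,0,0,0,0,0,0],[-0.6,0,0,0,0,0,0],[-0.6,0,0,0,0,0,0],[-0.6,0,0,0,0,0,0],[-0.6,0,0,0,0,0,0]]' && python3 - <<'E'
from h import *
ci=camera_info("wrist");p,d=capture("wrist")
w=cloud(d,ci["K"],ci["camera_from_world"])
m=((w[...,2]>24)&(w[...,2]<50)&(w[...,0]>420)&(w[...,0]<620)&(w[...,1]<140)&(w[...,1]>-115)).astype(np.uint8)
k,l,st,ce=cv2.connectedComponentsWithStats(m)
i=1+np.argmax(st[1:,4]); q=w[l==i]; c,s,a=rect(q[:,:2]);print(np.round(ce[i]),st[i,4],c,s,a,np.percentile(q[:,2],[50,95]))
to([c[0],c[1],173],a+90)
E
```

```text
time_s: 12.25
eef_pos: [481.4, 193.9, 326.6]
ee_rot: [0.003, 0.646, 0.764, -0.002]
force: [0.4, 0.4, -1.0]
grip_width: 1.0
grip_force: 0.0
time_s: 12.55
eef_pos: [496.4, 106.0, 325.9]
ee_rot: [0.003, 0.645, 0.764, -0.004]
force: [-0.1, 0.5, -0.5]
grip_width: 0.997
grip_force: 0.0
time_s: 13.05
eef_pos: [505.9, 51.3, 326.7]
ee_rot: [0.003, 0.643, 0.766, -0.003]
force: [0.6, -0.6, 0.2]
grip_width: 1.0
grip_force: 0.0
[321. 215.] 6767 [511.8  19.1] [120.7  44. ] -79.66 [34.33303792 35.51123905]
tcp [505.9  51.3 326.7] tooly 9.98 z [ 9.0e-04 -7.9e-03 -1.0e+00] shift [-0.315  0.003  1.54 ] turn -0.008
```

```bash
python3 -m crank '[[-0.315,0,0.3,0,0.01,0,0],[-0.315,0,0.7,0,0.01,0,0],[-0.315,0,0.7,0,0.01,0,0]]' >/dev/null && python3 -m crank '[[0,0,0.3,0,0,0,0],[0,0,0.6,0,0,0,0],[0,0,0.755,0,0,0,0],[0,0,0.755,0,0,0,0],[0,0,0.755,0,0,0,0]]' && python3 -c "
from h import *; to([511.8,19.1,181],10.3)" && python3 -m crank '[[0,0,0,0,0,0,0.8],[0,0,0,0,0,0,0.8],[0,0,0,0,0,0,0.8],[0,0,0,0,0,0,0.8],[0,0,0,0,0,0,0.8],[0,0,0,0,0,0,0.8]]' 60 && python3 -m crank '[[0,0,-0.25,0,0,0,0.8],[0,0,-0.55,0,0,0,0.8],[0,0,-0.9,0,0,0,0.8],[0,0,-0.9,0,0,0,0.8]]' && python3 -c "
from h import *
# box bay centre
a=np.radians(10.17); c=np.array([585.7,-224.6])+24*np.array([-np.sin(a),np.cos(a)]); print(c); to([c[0],c[1],271],10.17)"
```

```text
time_s: 13.9
eef_pos: [512.2, 19.1, 183.3]
ee_rot: [0.001, 0.643, 0.766, 0.0]
force: [-0.1, -0.2, -0.5]
grip_width: 0.999
grip_force: 0.0
tcp [512.2  19.1 183.3] tooly 9.95 z [ 1.8e-03 -4.0e-04 -1.0e+00] shift [ 0.    -0.004  0.023] turn -0.008
time_s: 14.5
eef_pos: [511.9, 18.6, 182.7]
ee_rot: [0.001, 0.643, 0.765, 0.0]
force: [-1.7, 0.4, 7.6]
grip_width: 0.508
grip_force: 62.4
time_s: 14.9
eef_pos: [512.3, 18.5, 275.7]
ee_rot: [0.003, 0.643, 0.765, 0.002]
force: [0.3, -0.5, -2.5]
grip_width: 0.506
grip_force: 62.4
[ 581.46233458 -200.97708333]
tcp [512.3  18.5 275.7] tooly 9.9 z [ 0.0074 -0.0014 -1.    ] shift [-2.281  0.303  0.055] turn -0.006
```

```bash
python3 -m crank '[[-0.2,0.03,-0.25,0,0,0,0.8],[-0.4,0.05,-0.3,0,0,0,0.8],[-0.76,0.1,-0.3,0,0,0,0.8],[-0.76,0.1,-0.3,0,0,0,0.8]]' >/dev/null && python3 -m crank '[[-0.4,0.05,0,0,0,0,0.8],[-0.76,0.1,0,0,0,0,0.8],[-0.76,0.1,0,0,0,0,0.8]]' && python3 -m crank '[[-0.4,0.05,0,0,0,0,0.8],[-0.76,0.1,0,0,0,0,0.8],[-0.76,0.1,0,0,0,0,0.8],[-0.76,0.1,0,0,0,0,0.8],[-0.76,0.1,0,0,0,0,0.8]]' && python3 -c "
from h import *
to([581.5,-201,194],10.17)"
```

```text
time_s: 15.6
eef_pos: [557.8, -130.8, 300.4]
ee_rot: [-0.0, 0.645, 0.764, -0.0]
force: [-0.2, 0.1, -2.7]
grip_width: 0.503
grip_force: 62.3
time_s: 16.1
eef_pos: [580.2, -199.6, 301.0]
ee_rot: [-0.001, 0.643, 0.766, -0.0]
force: [-0.4, -0.3, -2.6]
grip_width: 0.501
grip_force: 62.3
tcp [ 580.2 -199.6  301. ] tooly 9.95 z [-0.0014  0.0011 -1.    ] shift [-0.017  0.012  1.07 ] turn -0.005
```

```bash
python3 -m crank '[[-0.017,0.012,0.2,0,0,0,0.8],[-0.017,0.012,0.45,0,0,0,0.8],[-0.017,0.012,0.7,0,0,0,0.8],[-0.017,0.012,0.9,0,0,0,0.8],[-0.017,0.012,0.98,0,0,0,0.8],[-0.017,0.012,0.98,0,0,0,0.8]]' && python3 -m crank '[[0,0,0.05,0,0,0,0.8],[0,0,0.09,0,0,0,0.8],[0,0,0.09,0,0,0,0.8]]' && python3 -c "
from h import *
to([581.5,-201,193],10.17)"
```

```text
time_s: 16.7
eef_pos: [581.7, -201.5, 203.0]
ee_rot: [-0.001, 0.643, 0.766, -0.0]
force: [0.2, 1.0, -1.6]
grip_width: 0.503
grip_force: 62.3
time_s: 17.0
eef_pos: [581.8, -202.3, 194.7]
ee_rot: [-0.0, 0.643, 0.765, 0.0]
force: [0.2, 1.0, -3.0]
grip_width: 0.503
grip_force: 62.3
tcp [ 581.8 -202.3  194.7] tooly 9.9 z [ 0.  0. -1.] shift [ 0.013 -0.001  0.017] turn -0.006
```

```bash
python3 -m crank '[[0,0,0.015,0,0,0,0.8],[0,0,0.025,0,0,0,0.8],[0,0,0.025,0,0,0,0.8]]' && python3 -m crank '[[0,0,0,0,0,0,0.32],[0,0,0,0,0,0,0.32],[0,0,0,0,0,0,0.32],[0,0,0,0,0,0,0.32],[0,0,0,0,0,0,0.32]]' && python3 -m crank '[[0,0,-0.2,0,0,0,0.32],[0,0,-0.6,0,0,0,0.32],[0,0,-1,0,0,0,0.32],[0,0,-1,0,0,0,0]]' && python3 -m crank '[[0,0,-0.4,0,0,0,0],[0,0,-0.8,0,0,0,0],[0,0,-0.8,0,0,0,0],[0,0,-0.8,0,0,0,0]]' && python3 - <<'E'
from h import *
ci=camera_info("wrist");p,d=capture("wrist"); cv2.imwrite("pics/w4.png",p[:,:,::-1])
w=cloud(d,ci["K"],ci["camera_from_world"])
for zl,zh in [(35,50),(55,64)]:
    m=((w[...,2]>zl)&(w[...,2]<zh)&(w[...,0]>480)&(w[...,0]<680)&(w[...,1]<-90)&(w[...,1]>-350)).astype(np.uint8)
    k,l,st,ce=cv2.connectedComponentsWithStats(m)
    for i in range(1,k):
        if st[i,4]>300: q=w[l==i]; c,s,a=rect(q[:,:2]);print(np.round(ce[i]),st[i,4],c,s,a,np.percentile(q[:,2],[50,95]))
to([585,266,400],17)
E
```

```text
time_s: 17.3
eef_pos: [581.9, -202.4, 192.8]
ee_rot: [0.0, 0.644, 0.765, 0.0]
force: [-2.0, 1.1, 3.0]
grip_width: 0.503
grip_force: 62.8
time_s: 17.8
eef_pos: [582.0, -202.4, 192.4]
ee_rot: [0.0, 0.643, 0.766, 0.0]
force: [2.2, -0.8, 1.7]
grip_width: 0.683
grip_force: 0.0
time_s: 18.2
eef_pos: [582.4, -202.7, 297.7]
ee_rot: [0.005, 0.643, 0.765, 0.001]
force: [0.6, 0.0, -0.5]
grip_width: 0.83
grip_force: 0.0
time_s: 18.6
eef_pos: [581.7, -202.4, 371.9]
ee_rot: [0.0, 0.644, 0.765, -0.0]
force: [0.1, 0.8, -0.6]
grip_width: 1.0
grip_force: 0.0
[320. 231.] 2925 [ 585.7 -224.8] [189.2 112.8] -79.85 [43.7053455  48.93195105]
[320. 171.] 5938 [ 581.2 -201.8] [119.8  44. ] -79.78 [44.37396312 45.58895005]
[321. 193.] 3718 [ 585.7 -224.2] [196.7 120.4] -79.89 [60.01385435 61.23623225]
tcp [ 581.7 -202.3  370.8] tooly 9.89 z [-0.0019  0.001  -1.    ] shift [ 4.608  0.837 -0.287] turn -0.158
```

View pics/w4.png

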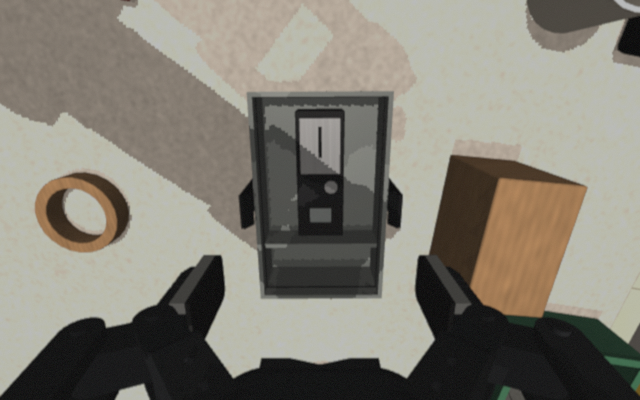

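The unit lies flat in the long bay at pixel (320,171), with its top at z 44.4. The box is confirmed at (585.7,−224.5), yaw 10.1°. Now I'll go over to the lid.

```bash
python3 -m crank '[[0.46,0.1,-0.1,0,0,0,0],[0.95,0.18,-0.2,0,0,0,0],[0.95,0.18,-0.2,0,0,0,0]]' >/dev/null && python3 -m crank '[[0.46,0.1,0,0,0,0,0],[0.95,0.18,0,0,0,0,0],[0.95,0.18,0,0,0,0,0]]'>/dev/null && python3 -m crank '[[0.46,0.1,0,0,0,0,0],[0.95,0.18,0,0,0,0,0],[0.95,0.18,0,0,0,0,0]]'>/dev/null && python3 -m crank '[[0.46,0.1,0,0,0,0,0],[0.95,0.18,0,0,0,0,0],[0.95,0.18,0,0,0,0,0]]'>/dev/null && python3 -m crank '[[0.2,0.05,0,0,0,-0.16,0],[0.4,0.1,0,0,0,-0.16,0],[0.4,0.1,0,0,0,-0.16,0],[0.4,0.1,0,0,0,-0.16,0],[0.4,0.1,0,0,0,-0.16,0]]' && python3 - <<'E'
from h import *
ci=camera_info("wrist");p,d=capture("wrist")
w=cloud(d,ci["K"],ci["camera_from_world"])
for zl,zh in [(7,20),(7,60),(36,55)]:
    m=((w[...,2]>zl)&(w[...,2]<zh)&(w[...,0]>460)&(w[...,0]<700)&(w[...,1]<400)&(w[...,1]>130)).astype(np.uint8)
    k,l,st,ce=cv2.connectedComponentsWithStats(m)
    i=1+np.argmax(st[1:,4]); q=w[l==i]; c,s,a=rect(q[:,:2]);print(np.round(ce[i]),st[i,4],c,s,a,np.percentile(q[:,2],[5,50,95]))
to([c[0],c[1],193],a+90)
E
```

```text
time_s: 20.35
eef_pos: [590.7, 224.2, 391.6]
ee_rot: [-0.0, 0.595, 0.804, -0.001]
force: [-0.9, -1.4, 0.8]
grip_width: 0.997
grip_force: 0.0
[325. 113.] 22668 [583.1 265.3] [202.5 126.4] -73.14 [11.99217236 13.24267554 14.51980995]
[325. 114.] 24219 [583.1 265.3] [202.5 126.4] -73.14 [12.01726134 13.30791618 42.53409064]
[326. 126.] 1551 [583.4 265.8] [88.2 15.2] -73.07 [41.81625797 43.15379674 44.36285332]
tcp [590.7 224.3 391.8] tooly 17.02 z [-6.e-04 -4.e-04 -1.e+00] shift [0.419 0.053 1.988] turn 0.002
```

```bash
python3 -m crank '[[0.42,0.05,0.3,0,0,0,0],[0.415,0.048,0.8,0,0,0,0],[0.415,0.048,1,0,0,0,0],[0.415,0.048,1,0,0,0,0]]' >/dev/null && python3 -m crank '[[0,0,0.3,0,0,0,0],[0,0,0.7,0,0,0,0],[0,0,0.95,0,0,0,0],[0,0,0.985,0,0,0,0],[0,0,0.985,0,0,0,0]]' && python3 -c "
from h import *; to([583.1,265.4,193],16.86)" && python3 -m crank '[[0,0,0,0,0,0,1],[0,0,0,0,0,0,1],[0,0,0,0,0,0,1],[0,0,0,0,0,0,1],[0,0,0,0,0,0,1],[0,0,0,0,0,0,1],[0,0,0,0,0,0,1],[0,0,0,0,0,0,1]]' 100
```

```text
time_s: 21.3
eef_pos: [583.5, 266.3, 195.3]
ee_rot: [0.001, 0.594, 0.804, 0.001]
force: [1.0, 0.1, 0.3]
grip_width: 1.002
grip_force: 0.0
tcp [583.5 266.3 195.3] tooly 17.06 z [ 1.8e-03  4.0e-04 -1.0e+00] shift [-0.007 -0.006  0.023] turn 0.005
time_s: 22.1
eef_pos: [582.9, 266.6, 194.3]
ee_rot: [0.0, 0.594, 0.804, 0.0]
force: [-1.1, -1.0, 5.4]
grip_width: 0.166
grip_force: 98.5
```

```bash
python3 -m crank '[[0,0,-0.2,0,0,0,1],[0,0,-0.5,0,0,0,1],[0,0,-0.8,0,0,0,1],[0,0,-1,0,0,0,1],[0,0,-1,0,0,0,1]]' && python3 -m crank '[[0,0,-0.3,0,0,0.15,1],[0,0,-0.6,0,0,0.15,1],[0,0,-0.9,0,0,0.15,1],[0,0,-0.9,0,0,0.15,1],[0,0,-0.9,0,0,0.15,1]]' && python3 - <<'E'
from h import *
ci=camera_info("wrist"); x,R=pose(); p,d=capture("wrist"); cv2.imwrite("pics/w5.png",p[:,:,::-1])
w=cloud(d,ci["K"],ci["camera_from_world"])
t=R.inv().apply((w-x).reshape(-1,3)).reshape(w.shape)  # tool frame
print("plate depth from TCP",np.nanpercentile(t[200:240,150:490,2],[10,50,90]) , (d==0).mean())
m=((abs(t[...,2]-181)<9)&(abs(t[...,1])<90)).astype(np.uint8); k,l,st,ce=cv2.connectedComponentsWithStats(m); i=1+np.argmax(st[1:,4]); q=t[l==i]
print(st[i],"x max",np.percentile(q[:,0],[0.1,99,99.9]),"y",np.percentile(q[:,1],[.1,99.9]))
A=np.c_[q[:,:2],np.ones(len(q))]; print("plane",np.linalg.lstsq(A,q[:,2],rcond=None)[0])
for sgn in (1,-1):   # side edges -> yaw and centre
    e=[(xx,sgn*np.max(sgn*q[abs(q[:,0]-xx)<2][:,1])) for xx in range(20,96,4)]; print("side",np.polyfit(*np.array(e).T,1))
e=[(yy,np.max(q[abs(q[:,1]-yy)<2][:,0])) for yy in range(-55,56,5)]; print("front",np.polyfit(*np.array(e).T,1))
E
```

```text
time_s: 22.6
eef_pos: [583.0, 266.7, 296.0]
ee_rot: [0.001, 0.594, 0.804, 0.002]
force: [0.6, 0.4, -3.4]
grip_width: 0.165
grip_force: 98.3
time_s: 23.1
eef_pos: [582.8, 266.6, 381.4]
ee_rot: [-0.001, 0.64, 0.768, -0.001]
force: [-0.1, -0.1, -2.6]
grip_width: 0.164
grip_force: 98.4
plate depth from TCP [151.98537834 181.35710672 381.06697515] 0.00408203125
[  169    32   302   268 62759] x max [-27.51282961  98.87631556  99.72626039] y [-63.18194613  62.16587385]
plane [-1.04004148e-04  1.48626144e-03  1.81194768e+02]
side [4.22761160e-03 6.21452869e+01]
side [-3.75763174e-03 -6.32385717e+01]
front [-9.54650425e-04  9.97818339e+01]
```

View pics/w5.png

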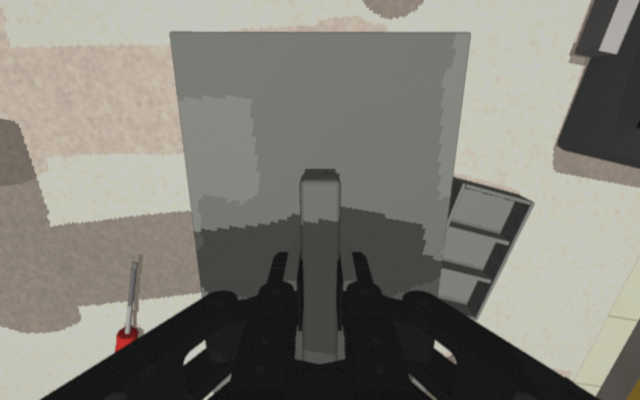

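The lid at (320,160) is held level, with its centre offset about −1.2 mm along tool x. Carrying it over the box.

```bash
python3 -m crank '[[-0.25,-0.02,0,0,0,0,1],[-0.6,-0.1,0,0,0,0,1],[-0.96,-0.16,0,0,0,0,1],[-0.96,-0.16,0,0,0,0,1]]' && python3 -m crank '[[-0.3,-0.05,0,0,0,0,1],[-0.6,-0.1,0,0,0,0,1],[-0.96,-0.16,0,0,0,0,1],[-0.96,-0.16,0,0,0,0,1]]' >/dev/null && python3 -m crank '[[-0.3,-0.05,0,0,0,0,1],[-0.6,-0.1,0,0,0,0,1],[-0.96,-0.16,0,0,0,0,1],[-0.96,-0.16,0,0,0,0,1]]' >/dev/null && python3 -m crank '[[-0.3,-0.05,0,0,0,0,1],[-0.6,-0.1,0,0,0,0,1],[-0.96,-0.16,0,0,0,0,1],[-0.96,-0.16,0,0,0,0,1]]' >/dev/null && python3 -m crank '[[-0.3,-0.05,0,0,0,0,1],[-0.6,-0.1,0,0,0,0,1],[-0.9,-0.16,0,0,0,0,1],[-0.9,-0.16,0,0,0,0,1],[-0.9,-0.16,0,0,0,0,1]]' && python3 -c "
from h import *; to([585.5,-223.3,275],10.13)"
```

```text
time_s: 23.55
eef_pos: [584.6, 165.6, 381.2]
ee_rot: [-0.001, 0.642, 0.767, -0.002]
force: [0.7, 1.3, -3.0]
grip_width: 0.163
grip_force: 98.3
time_s: 25.25
eef_pos: [589.6, -213.2, 382.3]
ee_rot: [-0.001, 0.64, 0.768, 0.0]
force: [-0.2, 0.1, -3.3]
grip_width: 0.167
grip_force: 98.3
tcp [ 589.6 -213.2  382.3] tooly 10.35 z [-0.0017  0.0017 -1.    ] shift [-0.094 -0.057  1.073] turn 0.005
```

```bash
python3 -m crank '[[-0.094,-0.057,0.2,0,0,0.005,1],[-0.094,-0.057,0.5,0,0,0.005,1],[-0.094,-0.057,0.8,0,0,0.005,1],[-0.094,-0.057,0.95,0,0,0.005,1],[-0.094,-0.057,0.95,0,0,0.005,1],[-0.094,-0.057,0.95,0,0,0.005,1]]' && python3 -c "
from h import *
import time
P=[]
for i in range(3): to([585.5,-223.3,246],10.13); capture('top')"
```

```text
time_s: 25.85
eef_pos: [585.8, -223.2, 289.2]
ee_rot: [0.0, 0.641, 0.767, 0.0]
force: [0.1, -1.2, -2.1]
grip_width: 0.162
grip_force: 98.2
tcp [ 585.8 -223.2  289.2] tooly 10.2 z [ 4.e-04 -0.e+00 -1.e+00] shift [-0.    -0.003  0.432] turn 0.001
tcp [ 585.8 -223.5  289.8] tooly 10.18 z [ 1.6e-03 -8.0e-04 -1.0e+00] shift [ 0.003 -0.003  0.438] turn 0.001
tcp [ 585.7 -223.8  290. ] tooly 10.17 z [ 0.0019 -0.001  -1.    ] shift [ 0.006 -0.002  0.44 ] turn 0.001
```

Aligned to within 0.5 mm. Pressing down in small steps.

```bash
python3 -m crank '[[0.003,-0.002,0.1,0,0,0,1],[0.003,-0.002,0.2,0,0,0,1],[0.003,-0.002,0.25,0,0,0,1],[0.003,-0.002,0.25,0,0,0,1]]' && python3 -m crank '[[0,0,0.04,0,0,0,1],[0,0,0.08,0,0,0,1],[0,0,0.12,0,0,0,1],[0,0,0.12,0,0,0,1]]' && python3 -m crank '[[0,0,0.03,0,0,0,1],[0,0,0.06,0,0,0,1],[0,0,0.06,0,0,0,1]]'
```

```text
time_s: 26.4
eef_pos: [585.1, -224.1, 262.8]
ee_rot: [-0.0, 0.642, 0.767, 0.0]
force: [1.6, -0.5, -2.7]
grip_width: 0.166
grip_force: 98.3
time_s: 26.8
eef_pos: [585.2, -224.4, 252.3]
ee_rot: [0.001, 0.642, 0.767, -0.0]
force: [1.4, -1.8, 2.0]
grip_width: 0.161
grip_force: 99.0
time_s: 27.1
eef_pos: [585.0, -224.1, 246.3]
ee_rot: [0.0, 0.642, 0.767, -0.0]
force: [-2.2, 1.3, 7.3]
grip_width: 0.163
grip_force: 100.1
```

```bash
python3 -m crank '[[0,0,0.02,0,0,0,1],[0,0,0.04,0,0,0,1],[0,0,0.04,0,0,0,1],[0,0,0.04,0,0,0,1]]' && python3 - <<'E'
from h import *
to([585.5,-223.3,246.2],10.13)
ci=camera_info("wrist"); p,d=capture("wrist")
w=cloud(d,ci["K"],ci["camera_from_world"]); a=np.radians(10.13)
b=w-np.array([585.7,-224.5,0]); X=b[...,0]*np.cos(a)+b[...,1]*np.sin(a); Y=-b[...,0]*np.sin(a)+b[...,1]*np.cos(a)
m=(abs(X)<60)&(Y>55)&(Y<98)&(abs(w[...,2]-65)<12); q=np.c_[X[m],Y[m],np.ones(m.sum())]
print("plate z fit (x slope,y slope,z0 at centre):",np.linalg.lstsq(q,w[...,2][m],rcond=None)[0],m.sum())
cv2.imwrite("pics/w6.png",p[:,:,::-1])
p,d=capture("scene"); cv2.imwrite("pics/s6.png",cv2.resize(p[170:300,180:340,::-1],None,fx=4,fy=4,interpolation=cv2.INTER_CUBIC))
E
```

```text
time_s: 27.5
eef_pos: [585.0, -224.0, 246.2]
ee_rot: [0.001, 0.642, 0.767, -0.0]
force: [-15.3, 7.6, 37.6]
grip_width: 0.163
grip_force: 104.2
tcp [ 585.  -224.   246.2] tooly 10.15 z [ 8.0e-04 -1.4e-03 -1.0e+00] shift [0.005 0.006 0.   ] turn 0.0
plate z fit (x slope,y slope,z0 at centre): [5.00293957e-04 3.97493094e-04 6.51664006e+01] 28618
```

View pics/w6.png

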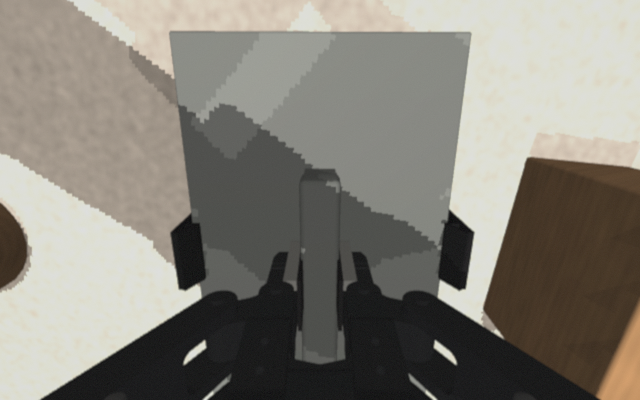

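The lid is level, its plate top is at z 65.2, and both catches (187,255) and (458,250) overlap its edges. I'll take off the load, release, lift and check.

```bash
python3 -m crank '[[0,0,-0.02,0,0,0,1],[0,0,-0.035,0,0,0,1],[0,0,-0.035,0,0,0,1]]' && python3 -m crank '[[0,0,0,0,0,0,0.5],[0,0,0,0,0,0,0.5],[0,0,0,0,0,0,0.5],[0,0,0,0,0,0,0.5],[0,0,0,0,0,0,0.5]]' && python3 -m crank '[[0,0,-0.2,0,0,0,0.5],[0,0,-0.6,0,0,0,0.5],[0,0,-1,0,0,0,0.5],[0,0,-1,0,0,0,0.5]]' && python3 -m crank '[[0,0,-0.4,0,0,0,0.5],[0,0,-1,0,0,0,0.5],[0,0,-1,0,0,0,0.5],[0,0,-1,0,0,0,0.5],[0,0,-1,0,0,0,0.5]]' && python3 - <<'E'
from h import *
ci=camera_info("wrist"); p,d=capture("wrist"); cv2.imwrite("pics/w7.png",p[:,:,::-1])
w=cloud(d,ci["K"],ci["camera_from_world"]); a=np.radians(10.13)
b=w-np.array([585.7,-224.5,0]); X=b[...,0]*np.cos(a)+b[...,1]*np.sin(a); Y=-b[...,0]*np.sin(a)+b[...,1]*np.cos(a); Z=w[...,2]
m=(abs(X)<56)&(abs(X)>14)&(abs(Y)<98)&(abs(Z-65)<12); q=np.c_[X[m],Y[m],np.ones(m.sum())]
print("plate fit",np.linalg.lstsq(q,Z[m],rcond=None)[0],m.sum())
m=(abs(X)<75)&(abs(Y)<110)&(abs(Z-65)<4); print("plate rect (box frame)",rect(np.c_[X[m],Y[m]]))
m=(abs(Y)<14)&(abs(X)>55)&(abs(X)<85)&(Z>73)&(Z<85); 
for s in (-1,1): k=m&(X*s>0); print("catch",s,k.sum(),np.percentile(X[k],[1,99]),np.median(Z[k]))
to([0,0,0])
E
```

```text
time_s: 27.9
eef_pos: [585.0, -224.1, 246.3]
ee_rot: [0.0, 0.642, 0.767, -0.0]
force: [-4.0, 1.9, 11.6]
grip_width: 0.164
grip_force: 100.7
time_s: 28.4
eef_pos: [585.0, -224.1, 245.0]
ee_rot: [-0.0, 0.642, 0.767, -0.0]
force: [-0.1, -0.3, 0.3]
grip_width: 0.497
grip_force: 0.0
time_s: 28.8
eef_pos: [585.5, -224.3, 351.1]
ee_rot: [0.005, 0.642, 0.767, 0.001]
force: [-0.4, 0.5, -0.3]
grip_width: 0.502
grip_force: 0.0
time_s: 29.3
eef_pos: [585.1, -224.2, 443.1]
ee_rot: [-0.001, 0.642, 0.767, -0.0]
force: [1.1, 0.8, -1.1]
grip_width: 0.503
grip_force: 0.0
plate fit [1.6582181e-04 2.7679003e-04 6.5233667e+01] 14060
plate rect (box frame) (array([-0.6, -0.7]), array([202. , 136.3]), 89.52)
catch -1 211 [-68.8836454 -61.2837304] 77.4960436230328
catch 1 212 [61.14638339 68.85899633] 77.77816755457289
tcp [ 585.2 -224.2  442.8] tooly 10.12 z [-0.0031  0.0019 -1.    ] shift [ 3.224 -5.354  4.451] turn None
```

View pics/w7.png

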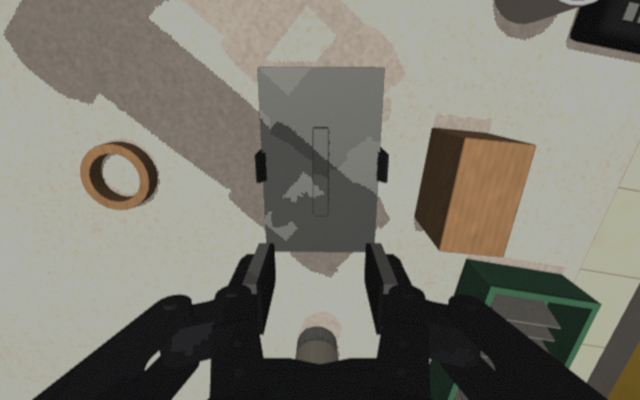

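The lid is seated, level and centred within 1 mm. Both catches, at (261,165) and (382,165), are back upright with their outer faces at ±68.9 mm, and the arm is clear. Handing in.

```bash
python3 -c "
from rig import ticket; print(ticket.finish_job())"
```

```text
the job is handed in; nothing more can be done
None
```

The coin unit lies flat in the long bay, the lid is pressed home with both catches snapped over its edges, the arm is clear, and I handed the job in at about 29 s; the hand-in call returned no verdict.

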